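# Stow the oil bottle in the cupboard door

## Robot

A 6-joint arm with a two-finger parallel gripper is mounted at the origin on the work surface. World frame = base frame: x ahead of the robot, y to its left, z up, the work surface at z = 0. Lengths are in m, angles in degrees, forces in N, time in s.
With the tool pointing down it reaches from about 0.275 to 0.825 m from the base axis. Payload 5.2 kg.
Tool frame: the origin (TCP) lies midway between the tips of the shut fingers; the grasp point (between the pads) lies 19 mm behind it; z points along the fingers, y is the direction in which the jaws open and shut (so a half turn about z gives the same grasp; the last joint's range is limited). The gripper opens to 93 mm and grips with 3 to 60 N. Pads are 15 mm wide; open, the fingers measure 128 mm over their backs; the gripper's body (75 mm by 188 mm) begins 65 mm behind the grasp point.
Start: joints at [57.651, 14.817, 87.949, -0, 77.235, -11.62], TCP at [0.195, 0.514, 0.219] pointing down, gripper open.
Joint ranges: [-179.93, 179.93], [-52.35, 119.4], [10.71, 147.94], [-69.91, 249.91], [12.55, 155.21], [-178.61, 178.61]. Speed limits (degrees/s): [147.25, 147.25, 180, 180, 180, 180].

## Interface

Orientations are given as [roll, pitch, yaw] about the fixed x, y, z axes, in that order (R = Rz(yaw) Ry(pitch) Rx(roll)).
In Python, from cell import r gives the robot as it stands.
- The arm moves only by the tool play_rows, never from a script. Its argument "motion" is a list that holds one entry, the list of rows, each a list of 5 numbers: the finger opening in mm, from 0 to 93, then the shift along the tool's x, y, z in mm, then the turn about the tool's z in rad. In form: [[[claw, dx, dy, dz, yaw], ...]]. A call has 1 to 12 rows; each row shifts and turns the pose as measured when the row begins, along the tool's axes as they then stand; what a row does not reach is not made up. A row lasts 1/8 s, in which the tool goes at most 62.5 mm and 10.7 degrees, less where a joint would pass 70% of its speed; a pose out of reach is approached as far as the arm can. A call with a gripper value outside its range is refused whole. The fingers move at their own pace and stop on an object; "squeeze" is the grip in N (left out, the last holds). Time passes only in rows, so rows that do not move let the fingers close. It gives the time, the measured TCP pose, the force and the opening at its end, in the units of the state.
- r.sense(): the state, without advancing time (a new reading comes with each control period).
- r.camera(name): name is "scene" or "top" or "wrist"; returns (picture, depth): 400x640x3 uint8, red, green, blue; 400x640 float32, m along the optical axis (not along the pixel's ray), 0 where there is no reading.
- r.get_calibration(name): a dict with "mtx" (3x3 intrinsics, pixels), "origin" and "attitude" of the camera in the world. Camera axes: x right, y down, z forward; pixel columns grow to the right and rows downward; lengths in m; the calibration is good to about 2 mm. A picture is of the moment at which its call begins: read the wrist's pose just before it. get_calibration takes no time and is no camera call; for the wrist camera it gives the pose at the moment of the call.
- r.hand_in(): hands the job in, once; it reports no verdict.
The state is a dict: "t": time; "q": joint angles; "qd": joint speeds; "effort": joint torques, N m; "position": TCP position; "orientation": TCP orientation; "force": force on the tool from outside, world axes, zero at the start; "moment": the same for the moment, N m; "gripper_width": finger opening in m.
Only numpy, scipy, OpenCV 4.12 (cv2) and the standard library are available. Lean on these libraries where they do the work, as an engineer would, in place of code of your own. Each camera call takes 0.05 s, during which the arm holds its last target.

## Task

Pull the small bench cupboard's door open past its roller catch, stand the slim oil bottle in the metal rack on the inside of the door, and push the door shut until the catch snaps and holds it fully closed. Work the door gently, without pressing it hard against its stop, and leave the other things on the bench where they are.

Things in the scene. Friction and masses are not known exactly. Their poses are not given: they have to be found in the camera images.
- door (a joint): Door angle, rad: 0 shut on a rubber buffer, 1.7 fully open; opens anticlockwise from above. It stays where left, except near shut: a sprung roller catch inside the free edge resists from about 0.03 rad to a crest at 0.005 to 0.02 rad (set by hand) with 13 to 24 N at the handle; past it the released door snaps shut and is held, short of it it springs back to 0.03. Opening takes 2 to 10 N.
- door_handle (a point): Grip point on the pull: an upright steel rod 12 mm thick, 42 mm out from the door's outer face, 190 mm from the hinge line along the door. It is 175 mm above the bench, 30 mm below the rod's free top; two stubs to the door sit 43 and 75 mm lower, none between. Axes turn with the door: +x from rod towards the door (into the cupboard when shut), +y along the door away from the hinge, z up.
- door_hinge (a point): Point on the vertical hinge line, at the outer face of the upright plywood door (220 wide, 15 thick, 195 mm high; the plywood cupboard is as wide and high, 160 mm deep), 97 mm above the bench. Axes turn with the door, as at door_handle.
- rack_in (a point): Centre of the inner floor of the open-topped square metal rack on the door's inner face, 38 mm above the bench; inside 54 x 54 mm, walls 3 mm thick and 42 mm above this floor. It lies 45 mm behind the door's outer face and 95 mm from the hinge line. Axes turn with the door, as at door_handle.
- bottle_center (a point): Centre, half-way up, of the slim grey plastic oil bottle standing upright: 135 mm high, body 40 mm across up to 88 mm; from 96 mm up a straight black cap 25 mm across, 39 mm high, to take it by; 0.14 to 0.28 kg. z runs up the bottle. Standing in the rack it clears the cupboard's ceiling by 10 mm.
- jar: Squat glass jar with a steel lid, 58 mm across, 75 mm high; origin under its centre. To be left alone.
- tin: Paper-labelled tin can, 66 mm across, 100 mm high; origin under its centre. To be left alone.
- wrench: Steel wrench 170 mm long lying flat on the bench; origin under its middle. To be left alone.
Mind the look-alikes: they are no part of the job. There is more than one size of the part that bears bottle_center; the job needs the smallest.

How it is judged (in metres and radians):
On the way, in this order (a step that is already met when the one before it is completed fails the run):
1. the door is pulled open past the catch (value of joint door above 0.7 rad), for 0.2 s.
2. the oil bottle stands in the door rack, let go (horizontal distance between bottle_center and rack_in below 0.02 m and z of bottle_center in the frame of rack_in between 0.055 and 0.074 m and angle between bottle_center's own z axis and vertical below 0.25 rad and contact force between the fingers and oil_bottle below 0.2 N), for 0.2 s.
At the end, for the whole second after the job is handed in: The door is snapped shut (within 0.008 rad) and at rest, and the oil bottle stands at rest in the rack on its inner face: its centre within 20 mm of the rack's middle seen from above and 55 to 74 mm above the rack's floor, leaning less than 0.25 rad (value of joint door below 0.008 rad and velocity of joint door between -0.05 and 0.05 rad/s and horizontal distance between bottle_center and rack_in below 0.02 m and z of bottle_center in the frame of rack_in between 0.055 and 0.074 m and angle between bottle_center's own z axis and vertical below 0.25 rad and linear speed of oil_bottle below 0.05 m/s); the robot touches nothing.
It fails at once if the door is pressed or slammed against its stop in the cupboard with more than 50 N (contact force between door and cupboard above 50 N).
It fails at once if the jar, tin or wrench is moved more than 30 mm (distance of any of jar, tin, wrench from where it was at the start of the episode above 0.03 m).
It also fails if it takes over 72 s, if anything falls off the work surface, if the arm or the gripper's body presses on something with over 40 N, if the wrist force passes 120 N, or if a joint passes its speed limit or range.

## Working session

There is one attempt and no reset: what is moved stays moved. The work goes in short steps, Python scripts to look and compute and a tool call to move; the robot and the scene stay as the last step left them, time stands still between calls to the robot, and variables do not carry over. Pictures are saved under pics/ and viewed, and the job is handed in when it is done.

Besides the shell and the picture viewer there is one more tool, called as a command line: name --argument value ..., lists and objects as JSON in quotes. play_rows: Moves the arm, as the interface text tells. Its arguments: {"type":"object","properties":{"motion":{"type":"array","items":{"type":"array","items":{"type":"array","items":{"type":"number"}}}},"squeeze":{"type":"number"}},"required":["motion"]}

```bash
ls; mkdir -p pics
python3 - <<'E'
from cell import r
import cv2,numpy as np
print(r.sense())
for n in ("scene","top","wrist"):
    p,d=r.camera(n); c=r.get_calibration(n)
    cv2.imwrite(f"pics/{n}0.png",p[:,:,::-1]); np.savez(f"{n}0.npz",p=p,d=d,**{k:np.array(v) for k,v in c.items()})
    print(n,c)
E
```

```text
pics
{'t': 0.0, 'q': array([ 5.76518796e+01,  1.48583471e+01,  8.80104898e+01, -1.33979700e-03,
        7.72314377e+01, -1.16180720e+01]), 'qd': array([ 0.02164228,  0.01123264,  0.02602999,  0.02568293, -0.01035129,
       -0.12434626]), 'effort': array([ 4.17923411e-04, -4.37302208e+01, -2.83998656e+01,  7.19660986e-02,
        4.14785813e-02, -1.58743014e-04]), 'position': array([0.19436631, 0.51394929, 0.21783036]), 'orientation': array([-1.79901517e+02, -1.89145842e-02,  1.59270233e+02]), 'force': array([ 0.26318747, -0.00670835, -0.7479028 ]), 'moment': array([ 0.02914934, -0.03466395,  0.01441232]), 'gripper_width': 0.09323518139705453}
scene {'mtx': array([[369.2273576 ,   0.        , 316.14568435],
       [  0.        , 369.2273576 , 197.77076246],
       [  0.        ,   0.        ,   1.        ]]), 'origin': array([ 0.92082155, -0.1724225 ,  0.91754795]), 'attitude': array([-150.20257285,    0.84439979,   53.79363817])}
top {'mtx': array([[508.46544003,   0.        , 327.02098995],
       [  0.        , 508.46544003, 206.67747375],
       [  0.        ,   0.        ,   1.        ]]), 'origin': array([0.37498132, 0.07665019, 1.39375129]), 'attitude': array([-173.01723633,    1.0622436 ,  -91.47811323])}
wrist {'mtx': array([[317.49599779,   0.        , 320.13446102],
       [  0.        , 317.49599779, 201.77954798],
       [  0.        ,   0.        ,   1.        ]]), 'origin': array([0.12056154, 0.54177238, 0.38282285]), 'attitude': array([1.63582291e+02, 1.22682230e-01, 6.92324080e+01])}
```

View pics/scene0.png

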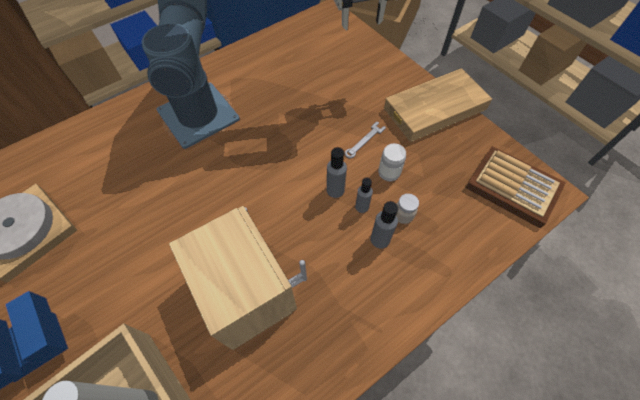

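View pics/top0.png

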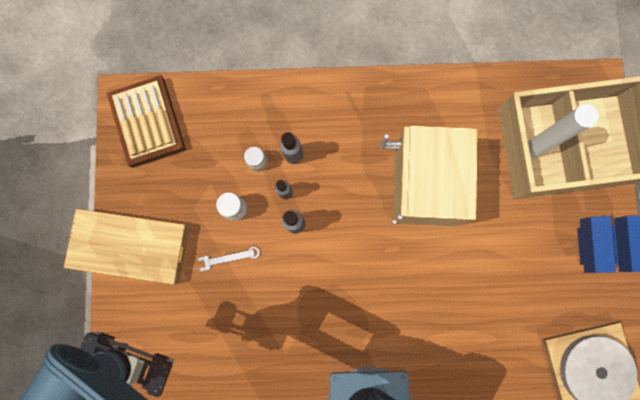

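View pics/wrist0.png

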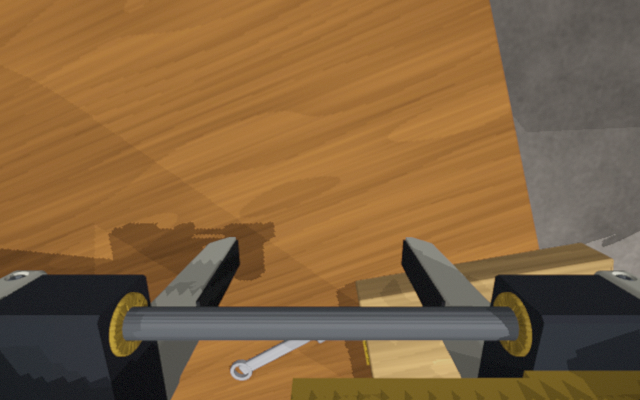

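The scene shows the cupboard with its door facing left (+y), with the handle rod at scene px (303,265) and top px (388,140). The hinge is at top px (397,218). There are three bottles; the smallest is the middle one, at scene (364,195) and top (283,188). Next I'll measure these.

```bash
cat > h.py <<'E'
import numpy as np,cv2
from scipy.spatial.transform import Rotation as Rn
def cloud(d,c):
    K=c['mtx'];R=Rn.from_euler('xyz',c['attitude'],degrees=True).as_matrix()
    v,u=np.mgrid[0:d.shape[0],0:d.shape[1]]
    P=np.stack([(u-K[0,2])/K[0,0]*d,(v-K[1,2])/K[1,1]*d,d],-1)
    return P@R.T+np.array(c['origin'])
def load(n):
    z=np.load(n+'.npz');return z['p'],z['d'],cloud(z['d'],z)
E
python3 - <<'E'
from h import *
np.set_printoptions(precision=4,suppress=True)
for n,rois in (("top0",{'all3':[(270,170,295,200),(278,125,305,165),(278,205,306,235)],'jars':[(240,140,270,175),(213,190,250,222)],'cup':[(395,120,480,226)],'handle':[(380,130,396,155)],'hingeknob':[(390,212,404,226)],'wrench':[(195,245,262,272)]}),("scene0",{'all3':[(355,175,374,215),(370,200,398,250),(325,145,350,198)],'jars':[(395,192,420,224),(378,143,408,182)],'handle':[(287,258,312,290)],'cup':[(170,205,300,345)],'wrench':[(340,120,388,160)]})):
    p,d,C=load(n)
    print(n,'table z',np.median(C[300:330,250:300,2]) if n=='top0' else np.median(C[300:,420:430,2]))
    for k,bs in rois.items():
        for (a,b,c,e) in bs:
            q=C[b:e,a:c].reshape(-1,3);q=q[(q[:,2]>0.015)&(q[:,2]<.5)]
            if len(q)==0: print(k,'none');continue
            zm=np.percentile(q[:,2],98);t=q[q[:,2]>zm-.012]
            print(k,len(q),'zmax',zm,'top xy',t[:,:2].mean(0),'range',t[:,:2].min(0),t[:,:2].max(0),'all',q.min(0),q.max(0))
    a,b,c,e=rois['cup'][0]
    m=np.abs(C[...,2]-(.205))<.02
    mm=np.zeros(m.shape,np.uint8);mm[b:e,a:c]=m[b:e,a:c]
    q=C[mm>0];print('cup top z',np.median(q[:,2]));rect=cv2.minAreaRect((q[:,:2]*1000).astype(np.float32));print(rect,cv2.boxPoints(rect))
E
for i in 1;do python3 - <<'E'
import cv2
a=cv2.imread('pics/top0.png')[110:240,370:490];cv2.imwrite('pics/topcup.png',cv2.resize(a,None,fx=4.5,fy=4.5,interpolation=cv2.INTER_CUBIC))
a=cv2.imread('pics/scene0.png')[140:350,160:430];cv2.imwrite('pics/scenecup.png',cv2.resize(a,None,fx=2.8,fy=2.8,interpolation=cv2.INTER_CUBIC))
E
done
```

```text
top0 table z 0.00015268627857478734
all3 249 zmax 0.13964078599866037 top xy [0.5898 0.2109] range [0.5787 0.1995] [0.6006 0.2225] all [0.5699 0.1914 0.0154] [0.6084 0.2292 0.1415]
all3 537 zmax 0.18594930082136618 top xy [0.695  0.1865] range [0.6791 0.1713] [0.7118 0.2034] all [0.6684 0.1594 0.0156] [0.7187 0.2132 0.1899]
all3 419 zmax 0.18599222419584283 top xy [0.5013 0.1849] range [0.485 0.17 ] [0.5167 0.2017] all [0.4751 0.1584 0.0187] [0.5286 0.2111 0.1903]
jars 425 zmax 0.08036386271881941 top xy [0.6781 0.287 ] range [0.6534 0.2626] [0.7027 0.3116] all [0.6501 0.2585 0.0155] [0.7027 0.3128 0.086 ]
jars 631 zmax 0.10493581135168481 top xy [0.5482 0.3502] range [0.5189 0.321 ] [0.5776 0.3806] all [0.5153 0.3171 0.0164] [0.5812 0.3806 0.1074]
cup 7776 zmax 0.19963693741512512 top xy [ 0.598  -0.1755] range [ 0.4833 -0.2714] [ 0.7142 -0.082 ] all [ 0.4833 -0.2714  0.0153] [ 0.7142 -0.076   0.2045]
handle 137 zmax 0.20736979412218495 top xy [ 0.6876 -0.0526] range [ 0.6837 -0.0583] [ 0.6931 -0.048 ] all [ 0.6817 -0.0837  0.0923] [ 0.6932 -0.0467  0.2082]
hingeknob 115 zmax 0.1924
[... 1246 characters left out ...]
808 0.3829 0.1038]
handle 269 zmax 0.2042685252036393 top xy [ 0.6963 -0.0699] range [ 0.6842 -0.1045] [ 0.7133 -0.0449] all [ 0.6806 -0.105   0.0956] [ 0.7136 -0.0449  0.2059]
cup 10632 zmax 0.19733913017920665 top xy [ 0.6063 -0.1768] range [ 0.4828 -0.2684] [ 0.7133 -0.0787] all [ 0.4828 -0.2686  0.0151] [ 0.7137 -0.0591  0.2001]
wrench 123 zmax 0.1843078340808247 top xy [0.5079 0.1942] range [0.4922 0.1838] [0.5182 0.203 ] all [0.4922 0.1835 0.0667] [0.5496 0.3529 0.185 ]
cup top z 0.19477668217111793
((597.7744140625, -173.5166015625), (175.17478942871094, 221.99024963378906), 85.67452239990234) [[ 480.4894 -252.483 ]
 [ 701.8474 -269.226 ]
 [ 715.0594  -94.5502]
 [ 493.7015  -77.8072]]
```

View pics/topcup.png

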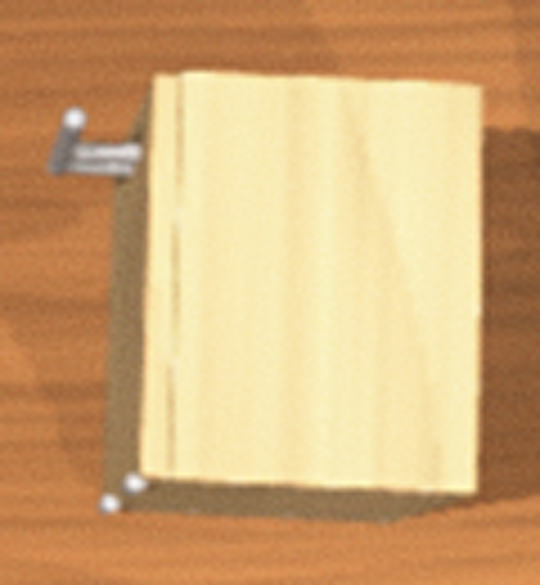

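View pics/scenecup.png

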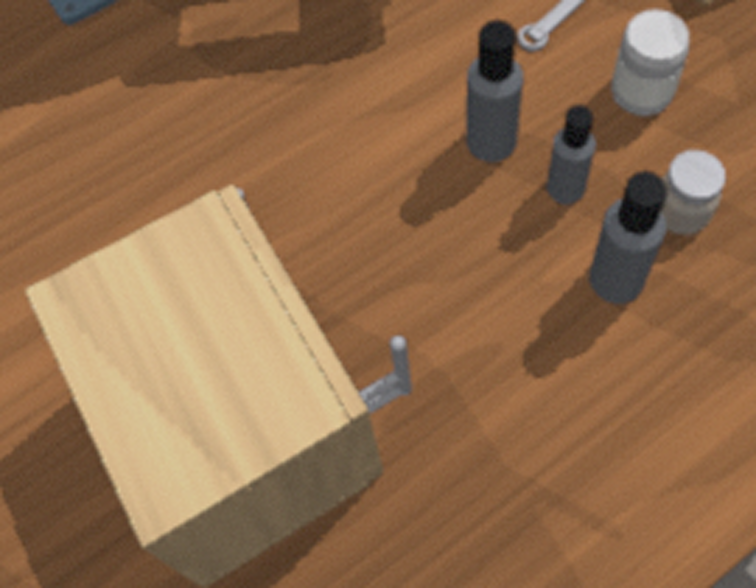

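```bash
cat >> h.py <<'E'
def st():
    from cell import r
    s=r.sense();p=np.array(s['position']);o=s['orientation']
    print('t %.2f'%s['t'],'pos',np.round(p*1000,1),'rpy',np.round(o,2),'F',np.round(s['force'],1),'q',np.round(s['q'],1),'w',round(s['gripper_width']*1000,1));return s
def delta(target,yaw,turn=0):
    """tool-frame shift (mm) to reach world target xyz (m) given current measured pose; turn needed about tool z (rad)"""
    s=st();R=Rn.from_euler('xyz',s['orientation'],degrees=True).as_matrix()
    d=(np.array(target)-np.array(s['position']))*1000
    dy=(yaw-s['orientation'][2]+180)%360-180
    print('tool shift mm',np.round(R.T@d,1),'turn tool z rad',round(-np.radians(dy),3))
E
python3 -c "
from h import *
delta([.6875,-.0515,.25],175.9)"
```

```text
t 0.15 pos [194.4 514.  218. ] rpy [-1.7992e+02 -2.0000e-02  1.5927e+02] F [0.3 0.6 0.4] q [ 57.7  14.9  88.    0.   77.2 -11.6] w 93.0
tool shift mm [-661.3 -354.4  -31.7] turn tool z rad -0.29
```

play_rows --motion '[[[30,0,0,-15,-0.145],[30,0,0,-15,-0.145]]]'

```text
t: 0.4
position: [0.1938, 0.5129, 0.2465]
orientation: [-179.7, -0.2, 176.3]
force: [0.2, 0.5, -0.4]
gripper_width: 0.0771
```

```bash
python3 -c "
from h import *
delta([.6875,-.0515,.25],175.9)"
```

```text
t 0.40 pos [193.8 512.9 246.5] rpy [-1.7968e+02 -1.7000e-01  1.7634e+02] F [ 0.2  0.5 -0.4] q [ 57.6  13.9  85.2   0.   81.2 -28.7] w 77.1
tool shift mm [-528.7 -531.8   -2.2] turn tool z rad 0.008
```

play_rows --motion '[[[30,-40,-40,0,0],[30,-40,-40,0,0],[30,-40,-40,0,0],[30,-40,-40,0,0],[30,-40,-40,0,0],[30,-40,-40,0,0],[30,-40,-40,0,0],[30,-40,-40,0,0],[30,-40,-40,0,0],[30,-40,-40,0,0],[30,-40,-40,0,0]]]'

```text
t: 1.78
position: [0.6162, 0.037, 0.2458]
orientation: [-179.9, -0.2, 176.9]
force: [0.5, 0.6, -0.3]
gripper_width: 0.0302
```

```bash
python3 -c "
from h import *
delta([.6875,-.0515,.25],175.9)"
```

```text
t 1.77 pos [616.2  37.  245.8] rpy [-179.88   -0.23  176.94] F [ 0.5  0.6 -0.3] q [ -6.8  21.1  75.3  -0.1  83.8 -93.7] w 30.2
tool shift mm [-75.9 -84.5  -4.3] turn tool z rad 0.018
```

play_rows --motion '[[[30,-38,-42,0,0.01],[30,-38,-42,0,0.01],[30,0,0,0,0]]]'

```text
t: 2.15
position: [0.6902, -0.0585, 0.2422]
orientation: [-179.9, -0.4, 175.5]
force: [-0.4, 0.7, -0.2]
gripper_width: 0.0299
```

```bash
python3 -c "
from h import *
from cell import r
delta([.6875,-.0515,.163],175.9)
p,d=r.camera('wrist');cv2.imwrite('pics/wrist1.png',p[:,:,::-1])
c=r.get_calibration('wrist');C=cloud(d,c)
m=(C[...,2]>.19)&(C[...,2]<.215)&(C[...,1]>-.075)&(C[...,0]>.65)&(C[...,0]<.72)&(C[...,1]<-.02)
print(m.sum(),C[m].mean(0) if m.any() else '',np.argwhere(m).mean(0))
p,d=r.camera('top');c=r.get_calibration('top');C=cloud(d,c);cv2.imwrite('pics/top1.png',p[:,:,::-1])
"
```

```text
t 2.15 pos [690.2 -58.5 242.2] rpy [-179.87   -0.42  175.49] F [-0.4  0.7 -0.2] q [-13.9  29.5  62.8  -0.2  88.  -99.4] w 29.9
tool shift mm [ 2.7  6.9 79.2] turn tool z rad -0.007
279 [ 0.68523617 -0.04994791  0.20051368] [221.14695341 329.89964158]
```

View pics/wrist1.png

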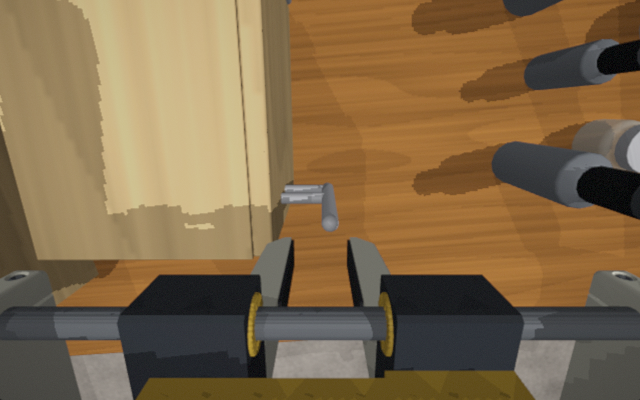

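The wrist view shows the rod top at (330,222) and gives y≈-0.050, which agrees with the other measurements. Next I centre over it, descend and grip.

play_rows --motion '[[[30,2.5,7,0,0],[30,0,0,0,0]]]'

```text
t: 2.5
position: [0.6852, -0.0442, 0.2441]
orientation: [-180.0, -0.4, 175.8]
force: [-0.1, -0.7, -0.7]
gripper_width: 0.0299
```

```bash
python3 -c "
from h import *
delta([.6875,-.0510,.163],175.9)"
```

```text
t 2.50 pos [685.2 -44.2 244.1] rpy [-180.     -0.44  175.85] F [-0.1 -0.7 -0.7] q [-12.9  28.8  63.7  -0.1  87.9 -98.8] w 29.9
tool shift mm [-3.4 -6.6 81.1] turn tool z rad -0.001
```

play_rows --motion '[[[30,0,0,0,0],[30,0,0,0,0]]]'

```text
t: 2.75
position: [0.6847, -0.0421, 0.2453]
orientation: [-180.0, -0.4, 176.0]
force: [-0.3, -0.2, -0.1]
gripper_width: 0.0295
```

```bash
python3 -c "
from h import *
delta([.6875,-.0510,.163],175.9)"
```

```text
t 2.75 pos [684.7 -42.1 245.3] rpy [-179.99   -0.36  176.  ] F [-0.3 -0.2 -0.1] q [-12.8  28.7  63.8  -0.1  87.9 -98.8] w 29.5
tool shift mm [-3.9 -8.7 82.3] turn tool z rad 0.002
```

play_rows --motion '[[[30,-4,-8,15,0],[30,0,0,0,0],[30,0,0,0,0]]]'

```text
t: 3.12
position: [0.6881, -0.051, 0.2289]
orientation: [-180.0, -0.4, 176.0]
force: [-0.0, 0.0, -1.4]
gripper_width: 0.0298
```

```bash
python3 -c "
from h import *
delta([.6875,-.0510,.163],175.9)"
```

```text
t 3.12 pos [688.1 -51.  228.9] rpy [-179.98   -0.38  176.  ] F [-0.   0.  -1.4] q [-13.4  29.5  64.7  -0.1  86.2 -99.4] w 29.8
tool shift mm [ 0.1 -0.  66. ] turn tool z rad 0.002
```

Good. Descend and close.

play_rows --motion '[[[30,0,0,20,0],[30,0,0,20,0],[30,0,0,20,0],[30,0,0,4,0],[30,0,0,0,0]]]'

```text
t: 3.75
position: [0.6886, -0.052, 0.1644]
orientation: [-180.0, -0.3, 175.9]
force: [-0.7, 0.0, 1.1]
gripper_width: 0.0298
```

```bash
python3 -c "
from h import *
delta([.6875,-.0510,.163],175.9)"
```

```text
t 3.75 pos [688.6 -52.  164.4] rpy [-179.97   -0.26  175.93] F [-0.7  0.   1.1] q [-13.5  31.5  70.4  -0.1  78.4 -99.4] w 29.8
tool shift mm [1.2 0.9 1.4] turn tool z rad 0.0
```

play_rows --motion '[[[0,0,0,0,0],[0,0,0,0,0],[0,0,0,0,0],[0,0,0,0,0]]]' --squeeze 20

```text
t: 4.25
position: [0.6896, -0.0521, 0.1664]
orientation: [-180.0, -0.1, 175.9]
force: [0.0, 0.6, -2.8]
gripper_width: 0.0115
```

```bash
python3 -c "
from h import *
st()"
```

```text
t 4.25 pos [689.6 -52.1 166.4] rpy [-1.7995e+02 -9.0000e-02  1.7593e+02] F [ 0.   0.6 -2.8] q [-13.5  31.4  70.2  -0.1  78.5 -99.4] w 11.5
```

play_rows --motion '[[[0,2,7.5,0,-0.04],[0,2,7.5,0,-0.04],[0,2,7.5,0,-0.04],[0,2,7.5,0,-0.04]]]'

```text
t: 4.75
position: [0.6823, -0.0198, 0.1664]
orientation: [180.0, 0.0, -174.3]
force: [2.2, 0.4, -1.7]
gripper_width: 0.0115
```

```bash
cat >> h.py <<'E'
H=np.array([.4965,-.0815])
def door():
    s=st();v=np.array(s['position'][:2])-H
    a=np.arctan2(v[1],v[0])-np.arctan2(.042,.190)
    print('door world dir deg',round(np.degrees(a),2),'open rad',round(a-np.radians(-4.1),3),'radius',round(np.hypot(*v)*1000,1),'(194.6) yaw err',round(s['orientation'][2]%360-180-np.degrees(a),2))
E
python3 -c "
from h import *
door()"
```

```text
t 4.75 pos [682.3 -19.8 166.4] rpy [ 1.8000e+02  2.0000e-02 -1.7429e+02] F [ 2.2  0.4 -1.7] q [ -11.    30.4   71.9    0.    77.7 -106.7] w 11.5
door world dir deg 5.91 open rad 0.175 radius 195.8 (194.6) yaw err -0.2
```

play_rows --motion '[[[0,4,15,0,-0.08],[0,4,15,0,-0.08],[0,4,15,0,-0.08],[0,4,15,0,-0.08],[0,4,15,0,-0.08],[0,4,15,0,-0.08]]]'

```text
t: 5.5
position: [0.6298, 0.0632, 0.1664]
orientation: [180.0, -0.0, -145.2]
force: [0.6, -0.4, -1.8]
gripper_width: 0.0112
```

```bash
python3 -c "
from h import *
door()"
```

```text
t 5.50 pos [629.8  63.2 166.4] rpy [ 179.97   -0.   -145.23] F [ 0.6 -0.4 -1.8] q [  -4.4   25.4   80.1    0.    74.6 -129.1] w 11.2
door world dir deg 34.87 open rad 0.68 radius 196.7 (194.6) yaw err -0.1
```

play_rows --motion '[[[0,4,15,0,-0.08],[0,4,15,0,-0.08],[0,4,15,0,-0.08],[0,4,15,0,-0.08],[0,4,15,0,-0.08],[0,4,15,0,-0.08],[0,4,15,0,-0.08],[0,2,8,0,-0.04],[0,0,0,0,0]]]'

```text
t: 6.62
position: [0.5151, 0.1151, 0.1664]
orientation: [179.7, -0.3, -108.6]
force: [-0.2, -1.3, -3.3]
gripper_width: 0.0117
```

```bash
python3 -c "
from h import *
door()"
```

```text
t 6.62 pos [515.1 115.1 166.4] rpy [ 179.72   -0.31 -108.56] F [-0.2 -1.3 -3.3] q [   0.6   15.2   95.1   -0.2   70.1 -160.8] w 11.7
door world dir deg 72.12 open rad 1.33 radius 197.4 (194.6) yaw err -0.68
```

play_rows --motion '[[[26,0,0,0,0],[26,0,0,0,0],[26,0,0,0,0],[26,0,0,-20,0],[26,0,0,-30,0],[26,0,0,-30,0]]]'

```text
t: 7.38
position: [0.5155, 0.1156, 0.2468]
orientation: [179.5, -0.3, -108.6]
force: [-0.1, -0.2, -0.6]
gripper_width: 0.0256
```

```bash
python3 -c "
from h import *
st()"
```

```text
t 7.38 pos [515.5 115.6 246.8] rpy [ 179.46   -0.35 -108.64] F [-0.1 -0.2 -0.6] q [   0.6   12.    87.7   -0.2   81.  -160.7] w 25.6
```

play_rows --motion '[[[60,0,0,0,0.16],[60,0,0,0,0.16],[60,0,0,0,0.16],[60,0,0,0,0.16],[60,0,0,0,0.16],[60,0,0,0,0.16],[60,0,0,0,0.16],[60,0,0,0,0.14],[60,0,0,0,0]]]'

```text
t: 8.5
position: [0.5193, 0.1155, 0.2511]
orientation: [-179.9, -0.1, 176.7]
force: [0.2, -1.1, 0.5]
gripper_width: 0.0601
```

```bash
python3 -c "
from h import *
delta([.590,.2115,.22],180)"
```

```text
t 8.50 pos [519.3 115.5 251.1] rpy [-1.7989e+02 -1.5000e-01  1.7674e+02] F [ 0.2 -1.1  0.5] q [  0.6  11.9  87.2  -0.1  81.1 -86.1] w 60.1
tool shift mm [-65.2  99.9  30.7] turn tool z rad -0.057
```

play_rows --motion '[[[60,-22,33,5,-0.02],[60,-22,33,5,-0.02],[60,-20,30,5,-0.02],[60,0,0,0,0],[60,0,0,0,0]]]'

```text
t: 9.12
position: [0.589, 0.2108, 0.2354]
orientation: [-179.9, -0.1, -179.0]
force: [-0.1, 0.3, 0.2]
gripper_width: 0.0603
```

```bash
python3 -c "
from h import *
from cell import r
delta([.590,.2115,.104],180)
p,d=r.camera('wrist');cv2.imwrite('pics/wrist2.png',p[:,:,::-1]);C=cloud(d,r.get_calibration('wrist'))
m=(C[...,2]>.12)&(C[...,2]<.145)&(abs(C[...,0]-.59)<.04)&(abs(C[...,1]-.21)<.04)
print(m.sum(),C[m].mean(0),C[m].min(0),C[m].max(0))
p,d=r.camera('top');cv2.imwrite('pics/top2.png',p[:,:,::-1]);C=cloud(d,r.get_calibration('top'));np.savez('top2.npz',p=p,d=d,**{k:np.array(v) for k,v in r.get_calibration('top').items()})
p,d=r.camera('scene');cv2.imwrite('pics/scene2.png',p[:,:,::-1]);np.savez('scene2.npz',p=p,d=d,**{k:np.array(v) for k,v in r.get_calibration('scene').items()})
"
```

```text
t 9.12 pos [589.  210.8 235.4] rpy [-1.7986e+02 -1.1000e-01 -1.7897e+02] F [-0.1  0.3  0.2] q [  9.6  22.2  75.1  -0.1  82.8 -81.5] w 60.3
tool shift mm [ -1.2   1.  131.4] turn tool z rad 0.018
669 [0.58739139 0.21196817 0.13275386] [0.57624927 0.19977443 0.12006882] [0.6008946  0.2241218  0.13557207]
```

View pics/wrist2.png

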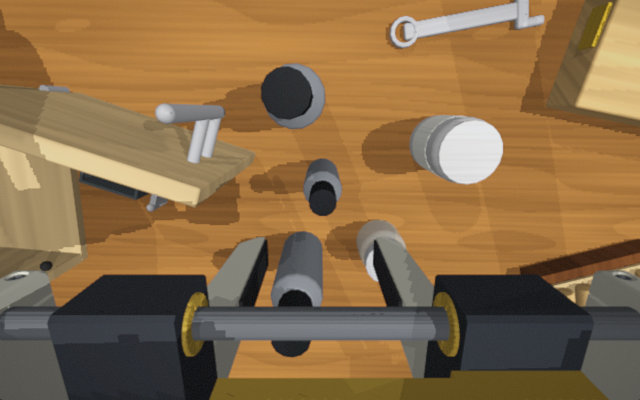

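View pics/top2.png

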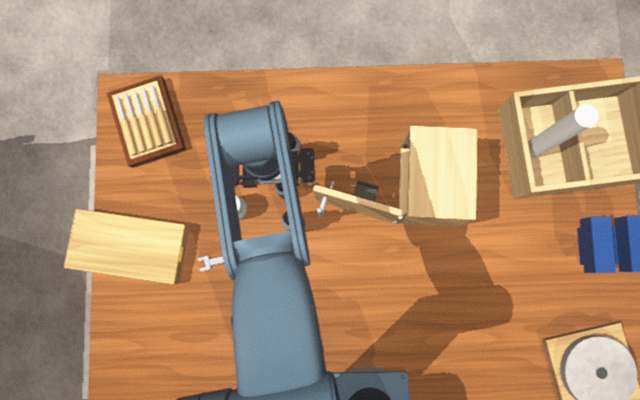

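View pics/scene2.png

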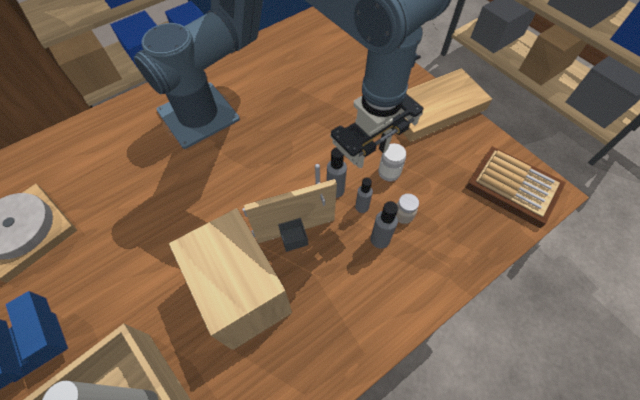

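The wrist view shows the small bottle's cap at (322,200), under the tool. The top view shows the door open, with the dark rack at (365,188). Next I descend to the cap and measure the rack.

play_rows --motion '[[[60,0,1,25,0],[60,0,0,25,0],[60,0,0,25,0],[60,0,0,25,0],[60,0,0,10,0],[60,0,0,0,0]]]'

```text
t: 10.02
position: [0.5895, 0.2069, 0.1278]
orientation: [-179.9, 0.3, -179.3]
force: [0.1, -0.1, 0.2]
gripper_width: 0.0601
```

```bash
python3 -c "
from h import *
np.set_printoptions(precision=4,suppress=True)
delta([.590,.2115,.104],180)
for n in ('top2','scene2'):
    p,d,C=load(n)
    # door top surface
    m=(abs(C[...,2]-.195)<.008)&(C[...,1]>-.07)&(C[...,1]<.15)&(C[...,0]>.48)&(C[...,0]<.62)
    q=C[m];print(n,'door top',len(q));
    r_=cv2.minAreaRect((q[:,:2]*1000).astype(np.float32));print(r_,cv2.boxPoints(r_).round(1).tolist())
    # rack dark pixels
    g=p.astype(int).sum(2);m=(g<200)&(C[...,2]>.06)&(C[...,2]<.1)&(C[...,1]>-.06)&(C[...,1]<.07)&(C[...,0]>.5)&(C[...,0]<.68)
    q=C[m];print('rack',len(q),q.min(0),q.max(0));r_=cv2.minAreaRect((q[:,:2]*1000).astype(np.float32));print(r_)
"
```

```text
t 10.03 pos [589.5 206.9 127.8] rpy [-179.9     0.32 -179.27] F [ 0.1 -0.1  0.2] q [  9.2  26.2  84.5  -0.2  69.  -81.5] w 60.1
tool shift mm [-0.4  4.6 23.8] turn tool z rad 0.013
top2 door top 563
((517.6013793945312, 34.37586212158203), (205.2326202392578, 62.99827575683594), 72.67854309082031) [[457.0, -54.20000076293945], [517.0999755859375, -73.0], [578.2000122070312, 123.0], [518.0999755859375, 141.6999969482422]]
rack 40 [ 0.5678 -0.0357  0.0605] [0.6027 0.0256 0.0871]
((591.1532592773438, -0.7860107421875), (29.8322811126709, 63.94667053222656), 16.49814796447754)
scene2 door top 618
((517.3239135742188, 33.92097473144531), (208.9422149658203, 60.31268310546875), 72.616943359375) [[457.29998779296875, -56.79999923706055], [514.9000244140625, -74.80000305175781], [577.2999877929688, 124.5999984741211], [519.7999877929688, 142.60000610351562]]
rack 235 [ 0.5293 -0.0392  0.0601] [0.6044 0.0329 0.0828]
((567.5144653320312, -1.9347877502441406), (59.668312072753906, 61.559844970703125), 72.40648651123047)
```

play_rows --motion '[[[60,0,4,10,0],[60,0,0,10,0],[60,0,0,0,0],[60,0,0,0,0]]]'

```text
t: 10.52
position: [0.5915, 0.2114, 0.1096]
orientation: [-179.9, 0.6, -179.3]
force: [-0.4, -0.5, -0.4]
gripper_width: 0.0597
```

```bash
python3 -c "
from h import *
delta([.590,.2115,.104],180)"
```

```text
t 10.53 pos [591.5 211.4 109.6] rpy [-179.94    0.62 -179.26] F [-0.4 -0.5 -0.4] q [  9.6  27.3  85.5  -0.2  66.6 -81.1] w 59.7
tool shift mm [1.5 0.1 5.5] turn tool z rad 0.013
```

play_rows --motion '[[[60,1,0,6,0],[60,0,0,0,0],[60,0,0,0,0],[10,0,0,0,0],[10,0,0,0,0],[10,0,0,0,0],[10,0,0,0,0],[10,0,0,0,0],[10,0,0,0,0]]]' --squeeze 25

```text
t: 11.65
position: [0.5945, 0.211, 0.109]
orientation: [-179.9, 1.2, -179.2]
force: [-0.1, -0.1, 1.9]
gripper_width: 0.0246
```

```bash
python3 -c "
from h import *
st()"
```

```text
t 11.65 pos [594.5 211.  109. ] rpy [-179.85    1.23 -179.17] F [-0.1 -0.1  1.9] q [  9.6  27.3  85.6  -0.4  65.9 -81.1] w 24.6
```

play_rows --motion '[[[10,0,0,-10,0],[10,0,0,-25,0],[10,0,0,-25,0],[10,0,0,-25,0],[10,0,0,-15,0]]]' --squeeze 30

```text
t: 12.28
position: [0.5897, 0.211, 0.2094]
orientation: [-179.8, 0.7, -179.2]
force: [0.4, 0.1, -1.5]
gripper_width: 0.0245
```

```bash
python3 -c "
from h import *
from cell import r
st()
p,d=r.camera('wrist');cv2.imwrite('pics/wrist3.png',p[:,:,::-1])
p,d=r.camera('scene');cv2.imwrite('pics/scene3.png',p[:,:,::-1])
"
```

```text
t 12.28 pos [589.7 211.  209.4] rpy [-179.82    0.73 -179.19] F [ 0.4  0.1 -1.5] q [  9.7  22.6  78.2  -0.3  78.5 -81.1] w 24.5
```

View pics/scene3.png

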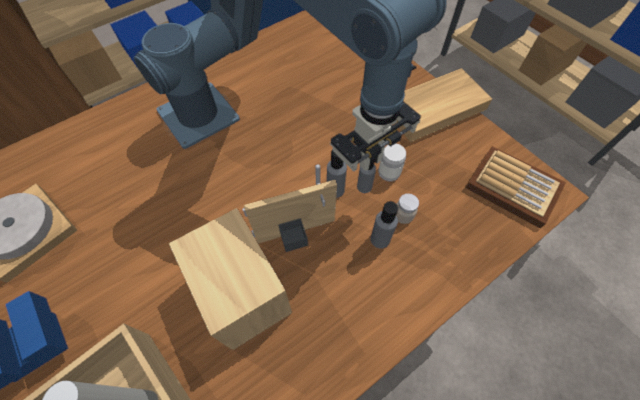

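View pics/wrist3.png

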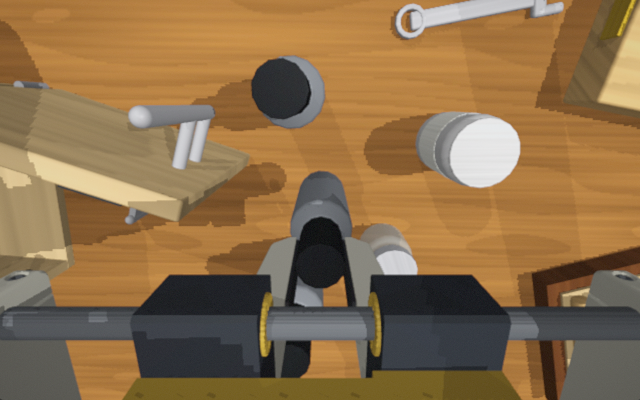

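play_rows --motion '[[[10,-20,-25,0,0.05],[10,-25,-40,0,0.05],[10,0,-45,0,0.05],[10,0,-45,0,0.05],[10,0,-25,0,0.05],[10,0,0,0,0.03]]]'

```text
t: 13.12
position: [0.6167, 0.0273, 0.2024]
orientation: [-180.0, 0.2, 164.4]
force: [-0.5, -0.0, -1.9]
gripper_width: 0.0244
```

```bash
python3 -c "
from h import *
from cell import r
delta([.572,-.002,.2094],162.5)
s=r.sense()
for n in ('wrist','scene'):
    p,d=r.camera(n);cv2.imwrite('pics/%s4.png'%n,p[:,:,::-1]);C=cloud(d,r.get_calibration(n))
    q=C-np.array([*s['position'][:2],0]);g=p.astype(int).sum(2)
    for lo,hi,nm in ((.227,.245,'cap top'),(.11,.18,'body')):
        m=(g<330)&(C[...,2]>lo)&(C[...,2]<hi)&(np.hypot(q[...,0],q[...,1])<.04)
        print(n,nm,m.sum(),(C[m].mean(0).round(4),C[m].min(0).round(4),C[m].max(0).round(4)) if m.any() else '')
"
```

```text
t 13.12 pos [616.7  27.3 202.4] rpy [-179.97    0.18  164.36] F [-0.5 -0.  -1.9] q [ -7.8  22.2  79.7  -0.1  77.9 -82.1] w 24.4
tool shift mm [ 35.1 -40.3  -7.1] turn tool z rad 0.032
wrist cap top 1429 (array([0.6112, 0.0295, 0.2298]), array([0.5994, 0.0141, 0.227 ]), array([0.6273, 0.0518, 0.245 ]))
wrist body 1215 (array([0.595 , 0.0344, 0.1508]), array([0.5902, 0.0101, 0.11  ]), array([0.6176, 0.05  , 0.18  ]))
scene cap top 58 (array([0.6193, 0.0318, 0.2317]), array([0.61  , 0.0033, 0.227 ]), array([0.6319, 0.0522, 0.2449]))
scene body 210 (array([0.6231, 0.0233, 0.1473]), array([0.6005, 0.0116, 0.1103]), array([0.6307, 0.0436, 0.1799]))
```

View pics/wrist4.png

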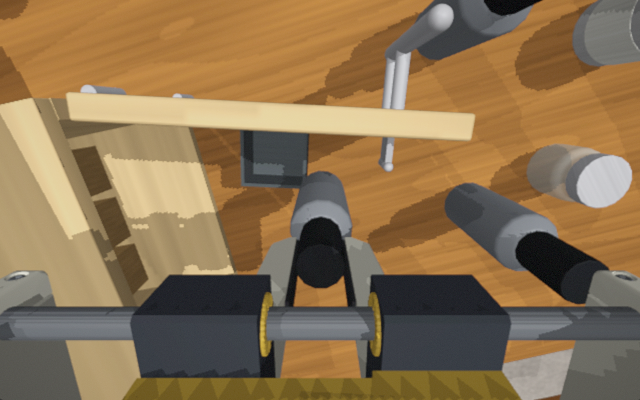

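View pics/scene4.png

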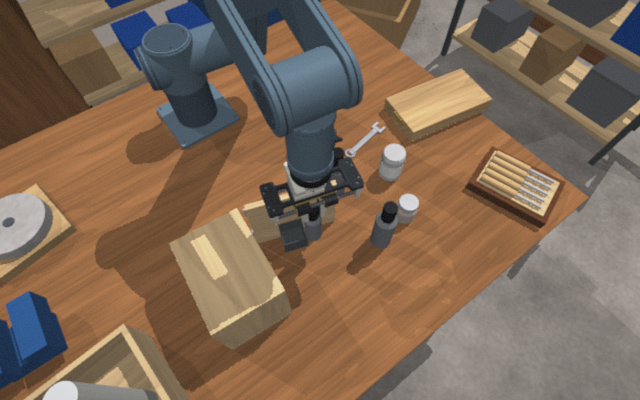

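play_rows --motion '[[[10,10,-20,-6,0.03],[10,20,-18,0,0],[10,0,0,0,0],[10,0,0,0,0]]]'

```text
t: 13.72
position: [0.5758, 0.0029, 0.209]
orientation: [180.0, 0.2, 163.0]
force: [0.2, -0.6, -1.9]
gripper_width: 0.0246
```

```bash
python3 -c "
from h import *
delta([.5728,-.0036,.2094],162.5)"
```

```text
t 13.72 pos [575.8   2.9 209. ] rpy [179.96   0.2  162.97] F [ 0.2 -0.6 -1.9] q [-10.8  17.7  85.4   0.   76.7 -83.8] w 24.6
tool shift mm [ 1.  -7.1 -0.5] turn tool z rad 0.008
```

play_rows --motion '[[[10,1,-6.5,0,0],[10,0,0,0,0],[10,0,0,0,0]]]'

```text
t: 14.1
position: [0.5739, -0.0027, 0.209]
orientation: [179.9, 0.2, 163.0]
force: [0.7, 0.6, -1.9]
gripper_width: 0.0245
```

```bash
python3 -c "
from h import *
from cell import r
delta([.5728,-.0036,.150],162.5)
for n in ('wrist','scene'):
    p,d=r.camera(n);cv2.imwrite('pics/%s5.png'%n,p[:,:,::-1]);C=cloud(d,r.get_calibration(n));np.savez(n+'5.npz',p=p,d=d,**{k:np.array(v) for k,v in r.get_calibration(n).items()})
a=cv2.imread('pics/scene5.png')[170:270,230:360];cv2.imwrite('pics/s5c.png',cv2.resize(a,None,fx=5,fy=5))
"
```

```text
t 14.10 pos [573.9  -2.7 209. ] rpy [179.94   0.24 163.04] F [ 0.7  0.6 -1.9] q [-11.4  17.5  85.7   0.   76.6 -84.5] w 24.5
tool shift mm [ 1.  -1.3 59. ] turn tool z rad 0.009
```

View pics/wrist5.png

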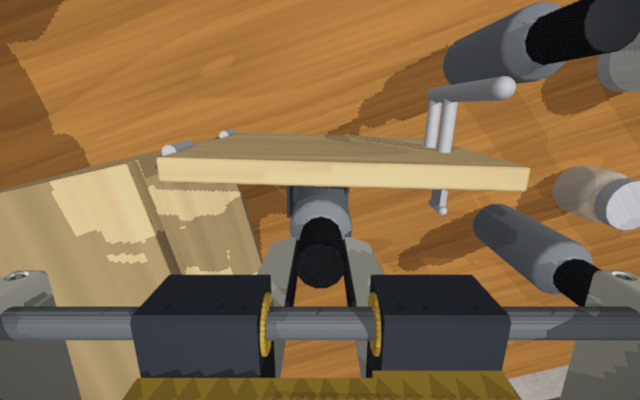

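View pics/s5c.png

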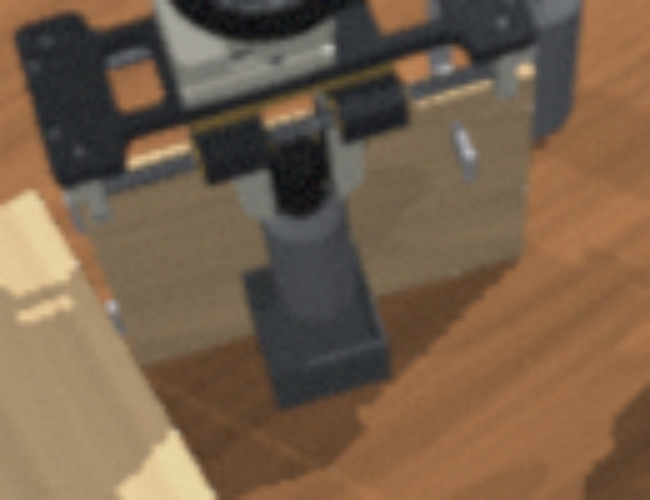

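```bash
python3 -c "
from h import *
from scipy.optimize import least_squares
p,d,C=load('scene5');g=p.astype(int)
a=np.radians(72.5);al=np.array([np.cos(a),np.sin(a)]);nn=np.array([-al[1],al[0]])
def fit(m,nm):
    q=C[m];f=lambda c:np.hypot(q[:,0]-c[0],q[:,1]-c[1])-.020
    s=least_squares(f,q[:,:2].mean(0)-[.02,0],loss='soft_l1',f_scale=.001);print(nm,len(q),s.x.round(4),'rms',np.sqrt((f(s.x)**2).mean()).round(4))
for lo,hi in((.10,.135),(.135,.17),(.10,.17)):
    m=(C[...,2]>lo)&(C[...,2]<hi)&(np.hypot(C[...,0]-.568,C[...,1]+.002)<.028)&(g.max(2)-g.min(2)<40);fit(m,('body',lo))
m=(C[...,2]>.066)&(C[...,2]<.086)&(np.hypot(C[...,0]-.568,C[...,1]+.002)<.05)&(g.max(2)-g.min(2)<40)
q=C[m][:,:2];print('rack along range',np.percentile(q@al,[1,99]),'n',np.percentile(q@nn,[1,99]),'H0',np.array([.4947,-.0787])@al,np.array([.4947,-.0787])@nn)
m=(abs(C[...,2]-.13)<.03)&(C[...,1]>.05)&(C[...,1]<.12)&(C[...,0]<.6)&(C[...,0]>.52)
q=C[m][:,:2];print('door inner face n',np.percentile(q@nn,[10,50,90]))
"
```

```text
('body', 0.1) 94 [0.5666 0.0019] rms 0.0005
('body', 0.135) 106 [0.567  0.0013] rms 0.0005
('body', 0.1) 200 [0.5668 0.0016] rms 0.0006
rack along range [0.13333769 0.2081408 ] n [-0.57363783 -0.5105861 ] H0 0.07370163499087842 -0.49546932195613413
door inner face n [-0.5146076  -0.5134661  -0.51199097]
```

play_rows --motion '[[[10,-2.5,-3,5,0],[10,0,0,12,0],[10,0,0,8,0],[10,0,0,0,0]]]'

```text
t: 14.7
position: [0.5752, -0.0064, 0.1812]
orientation: [180.0, 0.1, 163.0]
force: [-0.4, 0.0, -3.2]
gripper_width: 0.0246
```

```bash
cat > bt.py <<'E'
from h import *
from cell import r
from scipy.optimize import least_squares
def run(cx,cy,lo,hi,name='scene',save=None):
    p,d=r.camera(name);C=cloud(d,r.get_calibration(name));g=p.astype(int)
    if save: cv2.imwrite(save,p[:,:,::-1])
    m=(C[...,2]>lo)&(C[...,2]<hi)&(np.hypot(C[...,0]-cx,C[...,1]-cy)<.028)&(g.max(2)-g.min(2)<40)
    q=C[m];f=lambda c:np.hypot(q[:,0]-c[0],q[:,1]-c[1])-.020
    s=least_squares(f,q[:,:2].mean(0)-[.02,0],loss='soft_l1',f_scale=.001);b=s.x
    a=np.radians(72.5);al=np.array([np.cos(a),np.sin(a)]);nn=np.array([-al[1],al[0]])
    print(len(q),b.round(4),'along err mm',round((b@al-.1688)*1e3,1),'n err',round((b@nn+.5430)*1e3,1))
E
python3 -c "
from bt import *
st();run(.567,-.002,.09,.15)"
```

```text
t 14.70 pos [575.2  -6.4 181.2] rpy [1.7996e+02 1.3000e-01 1.6304e+02] F [-0.4  0.  -3.2] q [-11.8  18.8  87.8   0.   73.3 -84.8] w 24.6
168 [ 0.568  -0.0022] along err mm -0.1 n err 0.6
```

Centred. I'll lower it the rest of the way.

play_rows --motion '[[[10,0,0,10,0],[10,0,0,10,0],[10,0,0,5,0],[10,0,0,0,0]]]'

```text
t: 15.25
position: [0.5756, -0.0064, 0.1549]
orientation: [180.0, 0.2, 163.1]
force: [0.8, 0.8, -1.9]
gripper_width: 0.0243
```

```bash
python3 -c "
from bt import *
st();run(.567,-.002,.085,.12,save='pics/scene6.png')"
```

```text
t 15.25 pos [575.6  -6.4 154.9] rpy [179.95   0.18 163.05] F [ 0.8  0.8 -1.9] q [-11.8  20.1  89.8   0.   69.9 -84.8] w 24.3
96 [ 0.5685 -0.0025] along err mm -0.2 n err 0.1
```

play_rows --motion '[[[10,0,0,5,0],[10,0,0,2,0],[10,0,0,0,0]]]'

```text
t: 15.68
position: [0.5762, -0.0065, 0.1483]
orientation: [179.9, 0.3, 163.1]
force: [0.6, -0.1, -2.3]
gripper_width: 0.0245
```

play_rows --motion '[[[10,0,0,1.5,0],[10,0,0,0,0]]]'

```text
t: 15.92
position: [0.5765, -0.0065, 0.1471]
orientation: [179.9, 0.3, 163.1]
force: [0.2, 0.2, -1.6]
gripper_width: 0.0242
```

play_rows --motion '[[[10,0,0,1.5,0],[10,0,0,0,0]]]'

```text
t: 16.18
position: [0.5774, -0.0069, 0.1473]
orientation: [179.9, 0.5, 163.1]
force: [-0.1, 0.1, -1.7]
gripper_width: 0.0242
```

play_rows --motion '[[[10,0,0,2,0],[10,0,0,2,0],[10,0,0,0,0]]]'

```text
t: 16.55
position: [0.5794, -0.0079, 0.1472]
orientation: [180.0, 0.9, 163.1]
force: [0.7, 0.7, -2.4]
gripper_width: 0.0242
```

```bash
python3 -c "
from bt import *
s=st();print(np.round(s['effort'],2),np.round(s['qd'],2),s['moment'].round(2));run(.567,-.002,.085,.12,save='pics/scene7.png')
p,d=r.camera('wrist');cv2.imwrite('pics/wrist7.png',p[:,:,::-1])
p,d=r.camera('scene');C=cloud(d,r.get_calibration('scene'));
m=(np.hypot(C[...,0]-.568,C[...,1]+.004)<.03);print(np.percentile(C[m][:,2],[50,90,98]))
s=st()
a=cv2.imread('pics/scene7.png')[170:270,230:360];cv2.imwrite('pics/s7c.png',cv2.resize(a,None,fx=5,fy=5))
"
```

```text
t 16.55 pos [579.4  -7.9 147.2] rpy [179.98   0.88 163.06] F [ 0.7  0.7 -2.4] q [-11.8  20.5  90.4  -0.1  68.2 -84.8] w 24.2
[-5.000e-02 -4.904e+01 -2.766e+01 -6.000e-02  1.000e-02  0.000e+00] [ 0.07 -0.34 -0.37 -0.17  0.36  0.09] [ 0.04 -0.02  0.01]
90 [ 0.573  -0.0042] along err mm -0.5 n err -4.7
[0.55098147 0.55562748 0.55636463]
t 16.70 pos [579.4  -7.8 147. ] rpy [179.97   0.86 163.06] F [0.  0.2 0.8] q [-11.8  20.5  90.5  -0.1  68.2 -84.8] w 24.2
```

View pics/s7c.png

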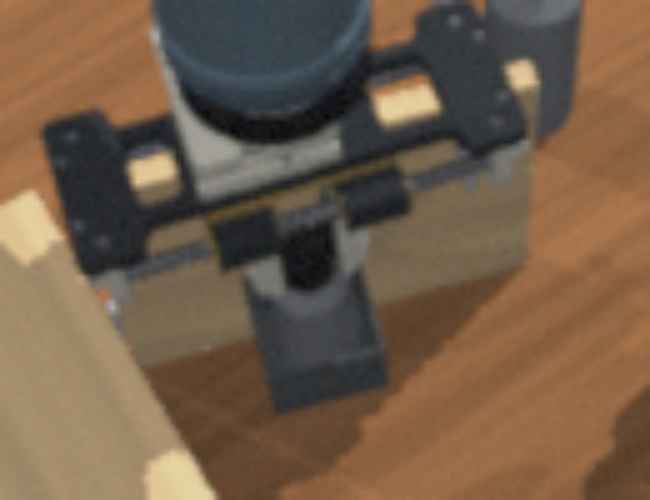

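View pics/wrist7.png

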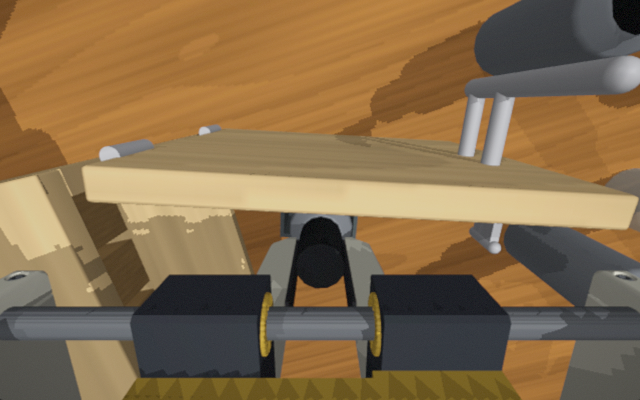

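play_rows --motion '[[[10,4,1,4,0]]]'

```text
t: 16.82
position: [0.5791, -0.0068, 0.1465]
orientation: [180.0, 1.3, 163.1]
force: [-0.1, -2.5, 30.6]
gripper_width: 0.0246
```

play_rows --motion '[[[10,0,0,0,0]]]'

```text
t: 16.95
position: [0.5795, -0.0068, 0.1472]
orientation: [180.0, 1.4, 163.1]
force: [-0.0, -0.1, -2.0]
gripper_width: 0.0246
```

```bash
python3 -c "
from bt import *
s=st();run(.567,-.002,.085,.12,save='pics/scene7.png');st()"
```

```text
t 16.95 pos [579.5  -6.8 147.2] rpy [179.97   1.44 163.08] F [-0.  -0.1 -2. ] q [-11.6  20.2  90.9  -0.1  67.5 -84.7] w 24.6
92 [ 0.5733 -0.0036] along err mm 0.1 n err -4.9
t 17.00 pos [579.5  -6.8 147.1] rpy [179.97   1.42 163.07] F [ 0.1  0.1 -1.8] q [-11.6  20.2  90.9  -0.1  67.5 -84.7] w 24.5
```

Contact with the rack floor is confirmed: 30 N on the last press at the expected height. Releasing.

play_rows --motion '[[[45,0,0,0,0],[45,0,0,0,0],[45,0,0,0,0],[45,0,0,-15,0],[45,0,0,-30,0],[45,0,0,-30,0],[45,0,0,-20,0],[45,0,0,0,0]]]'

```text
t: 18.0
position: [0.577, -0.006, 0.2467]
orientation: [180.0, 1.3, 163.1]
force: [0.2, -0.8, 0.6]
gripper_width: 0.0449
```

```bash
python3 -c "
from bt import *
s=st();run(.567,-.002,.085,.12,save='pics/scene8.png')
p,d=r.camera('wrist');cv2.imwrite('pics/wrist8.png',p[:,:,::-1]);C=cloud(d,r.get_calibration('wrist'))
m=(C[...,2]>.165)&(C[...,2]<.185)&(np.hypot(C[...,0]-.57,C[...,1]+.003)<.03)&(p.astype(int).sum(2)<150);print(C[m].mean(0),m.sum(),C[m].max(0))
"
```

```text
t 18.00 pos [577.   -6.  246.7] rpy [179.96   1.34 163.07] F [ 0.2 -0.8  0.6] q [-11.6  15.8  82.7  -0.1  80.2 -84.7] w 44.9
96 [ 0.5732 -0.0035] along err mm 0.3 n err -4.7
[ 0.57225532 -0.0052884   0.17026594] 719 [0.58490053 0.00655815 0.172376  ]
```

View pics/scene8.png

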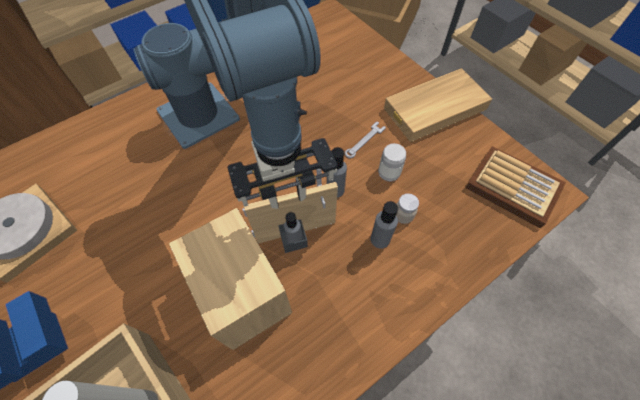

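View pics/wrist8.png

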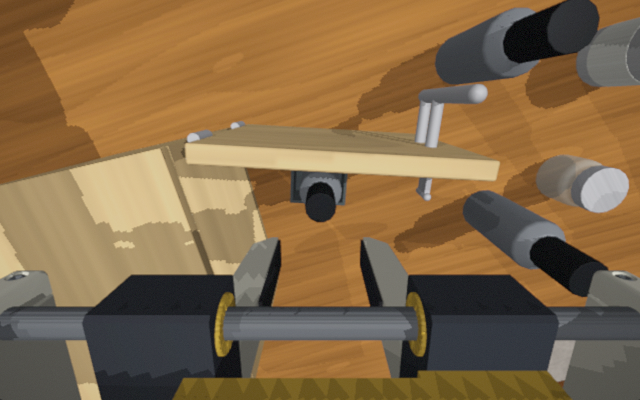

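The bottle stands upright in the rack: cap top z≈0.172, about 5 mm off the rack's middle, with the cap at wrist px (321,200). Next I return to the handle to close the door.

play_rows --motion '[[[26,0,0,0,-0.16],[26,0,0,0,-0.16],[26,0,0,0,-0.16],[26,0,0,0,-0.16],[26,0,0,0,-0.16],[26,0,0,0,-0.16],[26,0,0,0,-0.16],[26,0,0,0,-0.16],[26,0,0,0,-0.12],[26,0,0,0,0]]]'

```text
t: 19.35
position: [0.5684, -0.0044, 0.2297]
orientation: [179.6, -0.2, -114.1]
force: [-0.1, 0.3, -0.4]
gripper_width: 0.0259
```

```bash
python3 -c "
from h import *
delta([.515,.115,.247],-108.6)"
```

```text
t 19.35 pos [568.4  -4.4 229.7] rpy [ 1.7963e+02 -1.6000e-01 -1.1415e+02] F [-0.1  0.3 -0.4] q [-1.160e+01  1.660e+01  8.400e+01 -1.000e-01  7.980e+01 -1.675e+02] w 25.9
tool shift mm [-87.1  97.7 -16.9] turn tool z rad -0.097
```

play_rows --motion '[[[26,-22,25,-12,0],[26,-29,32,-5,-0.04],[26,-28,32,0,-0.04],[26,0,0,0,0],[26,0,0,0,0]]]'

```text
t: 19.98
position: [0.5159, 0.1053, 0.2436]
orientation: [179.3, -0.3, -110.3]
force: [-0.3, -0.2, -0.8]
gripper_width: 0.0262
```

```bash
python3 -c "
from h import *
from cell import r
delta([.515,.115,.164],-108.6)
p,d=r.camera('wrist');C=cloud(d,r.get_calibration('wrist'));cv2.imwrite('pics/wrist9.png',p[:,:,::-1])
m=(C[...,2]>.192)&(C[...,2]<.212)&(np.hypot(C[...,0]-.515,C[...,1]-.115)<.022)&(np.ptp(p.astype(int),axis=2)<25);print(m.sum(),C[m].mean(0))
"
```

```text
t 19.98 pos [515.9 105.3 243.6] rpy [ 179.26   -0.25 -110.31] F [-0.3 -0.2 -0.8] q [  -0.6   12.    88.1    0.    80.7 -160.3] w 26.2
tool shift mm [-9.1  3.2 79.6] turn tool z rad -0.03
247 [0.520946   0.1106655  0.20039417]
```

View pics/wrist9.png

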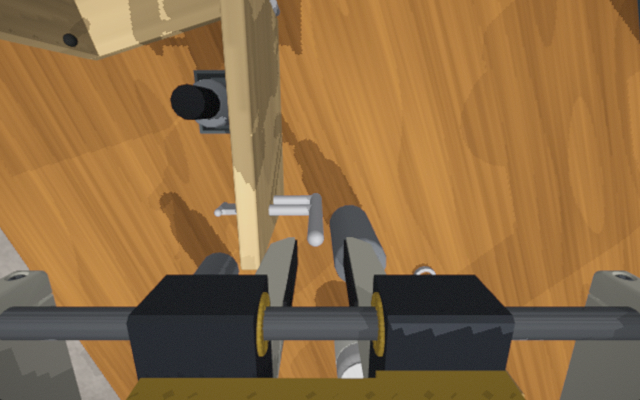

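play_rows --motion '[[[30,-9.5,-2.5,15,-0.03],[30,0,0,0,0],[30,0,0,0,0]]]'

```text
t: 20.4
position: [0.5226, 0.1117, 0.2261]
orientation: [179.1, -0.3, -108.7]
force: [0.0, -0.0, -0.3]
gripper_width: 0.0304
```

```bash
python3 -c "
from h import *
from cell import r
delta([.5225,.114,.164],-108.6)
p,d=r.camera('wrist');C=cloud(d,r.get_calibration('wrist'));cv2.imwrite('pics/wrist10.png',p[:,:,::-1])
m=(C[...,2]>.192)&(C[...,2]<.212)&(np.hypot(C[...,0]-.52,C[...,1]-.113)<.022)&(np.ptp(p.astype(int),axis=2)<25);print(m.sum(),C[m].mean(0))
"
```

```text
t 20.40 pos [522.6 111.7 226.1] rpy [ 179.14   -0.27 -108.73] F [ 0.  -0.  -0.3] q [ 1.000e-01  1.350e+01  8.860e+01  0.000e+00  7.880e+01 -1.612e+02] w 30.4
tool shift mm [-2.4 -0.1 62.1] turn tool z rad -0.002
291 [0.52098939 0.11077383 0.2004314 ]
```

View pics/wrist10.png

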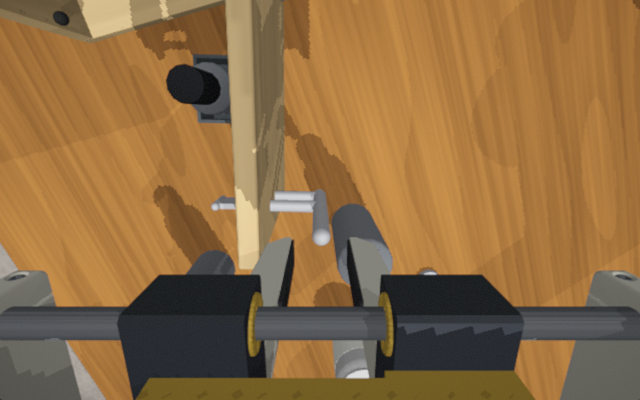

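play_rows --motion '[[[30,-2,0,15,0],[30,0,0,20,0],[30,0,0,18,0],[30,0,0,5,0],[30,0,0,0,0]]]'

```text
t: 21.08
position: [0.5218, 0.1135, 0.1643]
orientation: [179.1, -0.3, -108.8]
force: [-0.5, 0.5, 0.5]
gripper_width: 0.0299
```

play_rows --motion '[[[0,0,0,0,0],[0,0,0,0,0],[0,0,0,0,0],[0,0,0,0,0]]]' --squeeze 15

```text
t: 21.58
position: [0.5227, 0.1136, 0.1655]
orientation: [179.2, -0.2, -108.8]
force: [0.2, 0.4, -3.0]
gripper_width: 0.0123
```

```bash
python3 -c "
from h import *
door()"
```

```text
t 21.57 pos [522.7 113.6 165.5] rpy [ 179.25   -0.23 -108.79] F [ 0.2  0.4 -3. ] q [   0.3   16.2   93.9    0.    70.7 -160.9] w 12.3
door world dir deg 69.89 open rad 1.291 radius 196.8 (194.6) yaw err 1.31
```

play_rows --motion '[[[0,-1,-5,0,0.02],[0,-1.5,-8,0,0.04],[0,-2,-11,0,0.06],[0,-2,-11,0,0.06],[0,-2,-11,0,0.06],[0,-2,-11,0,0.06],[0,-2,-11,0,0.06],[0,-2,-11,0,0.06]]]'

```text
t: 22.58
position: [0.602, 0.084, 0.1654]
orientation: [179.6, -0.7, -133.9]
force: [-0.9, -1.2, 0.2]
gripper_width: 0.0116
```

```bash
python3 -c "
from h import *
door()"
```

```text
t 22.57 pos [602.   84.  165.4] rpy [ 179.64   -0.71 -133.95] F [-0.9 -1.2  0.2] q [  -2.4   23.4   83.3   -0.3   74.  -138.3] w 11.6
door world dir deg 45.02 open rad 0.857 radius 196.2 (194.6) yaw err 1.03
```

play_rows --motion '[[[0,-2,-11,0,0.065],[0,-2,-11,0,0.065],[0,-2,-11,0,0.06],[0,-2,-11,0,0.06],[0,-2,-11,0,0.06],[0,-2,-11,0,0.06],[0,-2,-11,0,0.06],[0,-2,-11,0,0.06],[0,-1,-6,0,0.03],[0,0,0,0,0]]]'

```text
t: 23.82
position: [0.6697, 0.0087, 0.1654]
orientation: [-179.9, -0.9, -165.3]
force: [-0.1, -0.7, 0.6]
gripper_width: 0.0116
```

```bash
python3 -c "
from bt import *
door()
p,d=r.camera('scene');cv2.imwrite('pics/scene11.png',p[:,:,::-1]);
a=p[170:320,200:400,::-1];cv2.imwrite('pics/s11c.png',cv2.resize(a,None,fx=4,fy=4))"
```

```text
t 23.82 pos [669.7   8.7 165.4] rpy [-179.87   -0.92 -165.26] F [-0.1 -0.7  0.6] q [  -8.5   29.7   73.3   -0.5   77.9 -113.1] w 11.6
door world dir deg 15.04 open rad 0.334 radius 195.3 (194.6) yaw err -0.31
```

View pics/s11c.png

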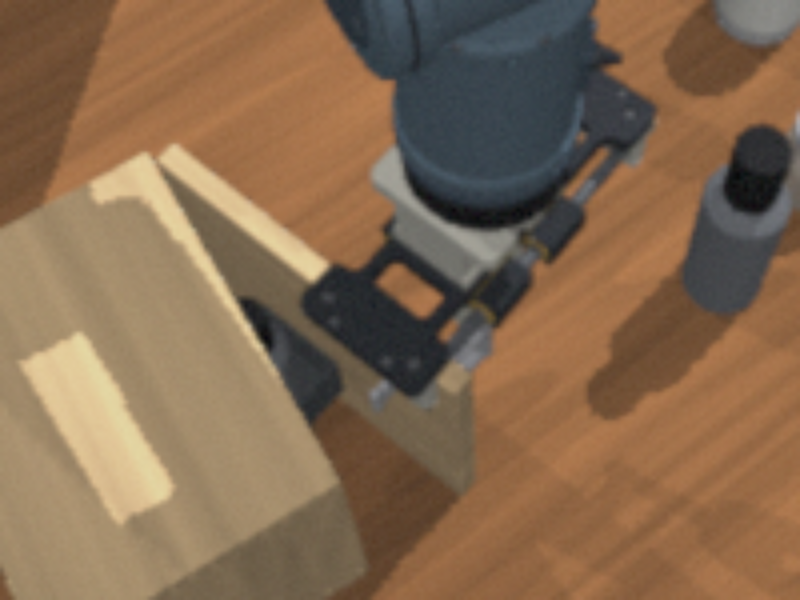

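play_rows --motion '[[[0,-2,-9,0,0.05],[0,-2,-9,0,0.05],[0,-1.5,-8,0,0.04],[0,-1,-6,0,0.03],[0,0,0,0,0]]]'

```text
t: 24.5
position: [0.6815, -0.0198, 0.1654]
orientation: [-179.8, -0.9, -175.1]
force: [-0.2, -0.6, -0.2]
gripper_width: 0.0119
```

```bash
python3 -c "
from bt import *
door()"
```

```text
t 24.50 pos [681.5 -19.8 165.4] rpy [-179.79   -0.94 -175.08] F [-0.2 -0.6 -0.2] q [ -10.8   30.9   71.1   -0.5   78.8 -105.6] w 11.9
door world dir deg 5.97 open rad 0.176 radius 195.0 (194.6) yaw err -1.05
```

play_rows --motion '[[[0,-1,-6,0,0.03],[0,-1,-6,0,0.03],[0,-1,-4,0,0.02],[0,0,0,0,0]]]'

```text
t: 25.0
position: [0.6859, -0.0362, 0.1654]
orientation: [-179.7, -0.9, -179.9]
force: [0.6, -0.6, -1.3]
gripper_width: 0.0116
```

```bash
python3 -c "
from bt import *
door()"
```

```text
t 25.00 pos [685.9 -36.2 165.4] rpy [-179.73   -0.88 -179.92] F [ 0.6 -0.6 -1.3] q [ -12.1   31.4   70.3   -0.5   79.1 -102.1] w 11.6
door world dir deg 0.99 open rad 0.089 radius 194.8 (194.6) yaw err -0.92
```

play_rows --motion '[[[20,0,0,0,0],[20,0,0,0,0],[20,0,-4,0,0.01],[20,0,-4,0,0.01],[20,0,-3,0,0.01]]]'

```text
t: 25.62
position: [0.6855, -0.0474, 0.1659]
orientation: [-179.7, -0.9, 178.3]
force: [0.4, -0.1, -0.5]
gripper_width: 0.0195
```

```bash
python3 -c "
from bt import *
door()"
```

```text
t 25.62 pos [685.5 -47.4 165.9] rpy [-179.68   -0.89  178.3 ] F [ 0.4 -0.1 -0.5] q [ -13.    31.5   70.2   -0.5   79.2 -101.2] w 19.5
door world dir deg -2.25 open rad 0.032 radius 192.0 (194.6) yaw err 0.56
```

play_rows --motion '[[[20,0,-2,0,0],[20,0,-2,0,0]]]'

```text
t: 25.88
position: [0.6855, -0.051, 0.1659]
orientation: [-179.8, -0.9, 178.3]
force: [0.2, 5.9, -0.0]
gripper_width: 0.0204
```

play_rows --motion '[[[20,0,-2,0,0]]]'

```text
t: 26.0
position: [0.6855, -0.0511, 0.1658]
orientation: [-180.0, -0.9, 178.3]
force: [0.5, 7.2, 1.5]
gripper_width: 0.02
```

play_rows --motion '[[[20,0,-2.5,0,0]]]'

```text
t: 26.12
position: [0.6855, -0.0511, 0.1658]
orientation: [179.8, -0.9, 178.4]
force: [1.4, 8.7, -0.1]
gripper_width: 0.0204
```

play_rows --motion '[[[20,0,-4,0,0]]]'

```text
t: 26.25
position: [0.6856, -0.0514, 0.1658]
orientation: [179.5, -0.9, 178.5]
force: [1.8, 13.4, 0.7]
gripper_width: 0.0204
```

play_rows --motion '[[[20,0,-5,0,0]]]'

```text
t: 26.38
position: [0.6856, -0.0514, 0.1657]
orientation: [179.0, -0.9, 178.6]
force: [1.7, 15.0, 1.8]
gripper_width: 0.0206
```

play_rows --motion '[[[20,0,-6.5,0,0]]]'

```text
t: 26.5
position: [0.6857, -0.0515, 0.1656]
orientation: [178.5, -0.8, 178.8]
force: [1.7, 20.6, 0.8]
gripper_width: 0.0204
```

play_rows --motion '[[[20,0,-7.5,0,0]]]'

```text
t: 26.62
position: [0.6857, -0.0514, 0.1655]
orientation: [177.9, -0.8, 179.0]
force: [1.6, 22.6, 2.7]
gripper_width: 0.0207
```

play_rows --motion '[[[20,0,-9,0,0]]]'

```text
t: 26.75
position: [0.6864, -0.0547, 0.1655]
orientation: [177.5, -0.7, 179.2]
force: [2.4, 4.0, 0.4]
gripper_width: 0.0203
```

```bash
python3 -c "
from bt import *
door()
p,d=r.camera('top');cv2.imwrite('pics/top12.png',p[:,:,::-1]);a=p[110:240,350:490,::-1];cv2.imwrite('pics/t12c.png',cv2.resize(a,None,fx=5,fy=4.5))
p,d=r.camera('scene');a=p[190:320,200:400,::-1];cv2.imwrite('pics/s12c.png',cv2.resize(a,None,fx=4,fy=4));st()"
```

```text
t 26.75 pos [686.4 -54.7 165.5] rpy [177.45  -0.74 179.17] F [2.4 4.  0.4] q [ -15.1   31.7   69.9    2.3   79.7 -104.7] w 20.3
door world dir deg -4.43 open rad -0.006 radius 191.7 (194.6) yaw err 3.61
t 26.85 pos [686.3 -55.6 165.4] rpy [177.47  -0.75 179.11] F [ 2.5 14.4  0.6] q [ -15.1   31.7   69.9    2.3   79.8 -104.6] w 20.0
```

View pics/s12c.png

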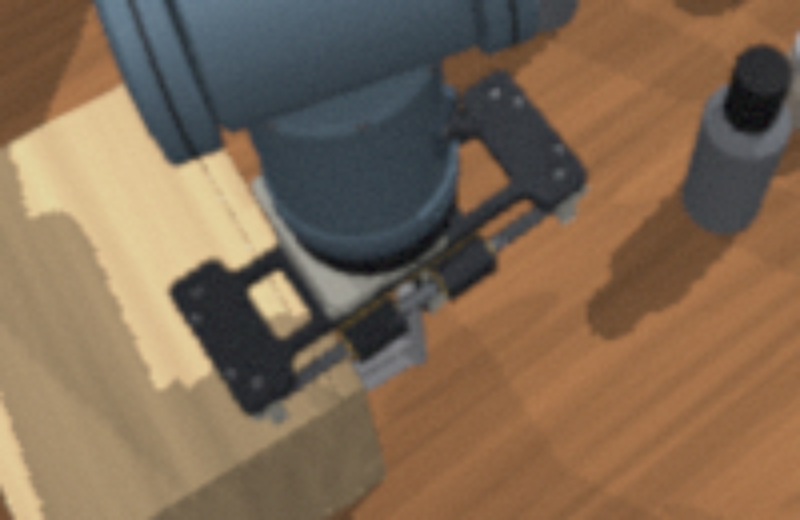

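The door snapped past the catch: force fell to 4 N, then 14 N against the buffer at rod y≈-0.052. Backing off now.

play_rows --motion '[[[24,0,2.5,0,0],[28,0,0,0,0],[28,0,0,0,0]]]'

```text
t: 27.22
position: [0.6862, -0.0532, 0.1655]
orientation: [177.5, -0.8, 179.2]
force: [-0.0, -0.1, 0.1]
gripper_width: 0.0278
```

```bash
python3 -c "
from bt import *
delta([.6875,-.052,.1655],175.9)
p,d=r.camera('wrist');cv2.imwrite('pics/wrist13.png',p[:,:,::-1])"
```

```text
t 27.23 pos [686.2 -53.2 165.5] rpy [177.54  -0.77 179.16] F [-0.  -0.1  0.1] q [ -14.9   31.6   70.     2.2   79.7 -104.5] w 27.8
tool shift mm [-1.3  1.2  0.1] turn tool z rad 0.057
```

View pics/wrist13.png

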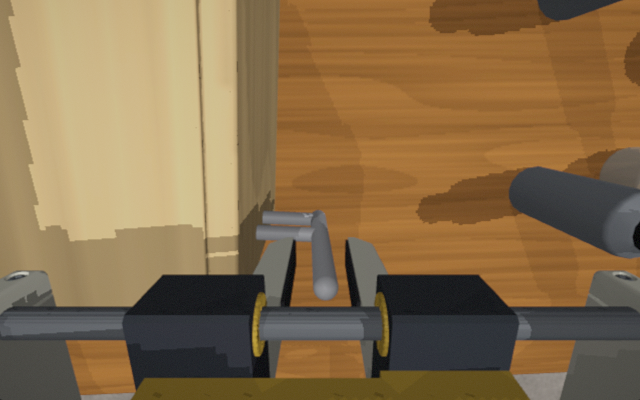

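play_rows --motion '[[[28,0,2,-10,0],[28,0,0.5,-20,0],[28,0,0.5,-20,0],[28,0,0,-30,0],[28,0,0,-30,0],[28,0,15,-30,0],[28,0,50,0,0],[28,0,50,0,0],[28,0,50,0,0],[28,0,50,0,0],[28,0,0,0,0]]]'

```text
t: 28.65
position: [0.6931, 0.1598, 0.328]
orientation: [177.7, -0.3, 178.7]
force: [0.8, -0.1, -0.1]
gripper_width: 0.0279
```

```bash
python3 -c "
from bt import *
st()
for n in ('top','scene'):
    p,d=r.camera(n);cv2.imwrite('pics/%s14.png'%n,p[:,:,::-1]);C=cloud(d,r.get_calibration(n))
    m=(C[...,2]>.197)&(C[...,2]<.212)&(np.hypot(C[...,0]-.688,C[...,1]+.05)<.02)
    print(n,'rod top',m.sum(),C[m].mean(0).round(4) if m.any() else '')
    p0,d0,C0=load(n+'0')
    m=(C0[...,2]>.197)&(C0[...,2]<.212)&(np.hypot(C0[...,0]-.688,C0[...,1]+.05)<.02)
    print(' before',m.sum(),C0[m].mean(0).round(4))
"
```

```text
t 28.65 pos [693.1 159.8 328. ] rpy [177.65  -0.29 178.69] F [ 0.8 -0.1 -0.1] q [  2.8  30.5  49.9   2.4  99.8 -85.5] w 27.9
top rod top 20 [ 0.6881 -0.0529  0.2025]
 before 20 [ 0.6878 -0.0524  0.2037]
scene rod top 28 [ 0.6887 -0.0516  0.2024]
 before 27 [ 0.689  -0.051   0.2026]
```

View pics/top14.png

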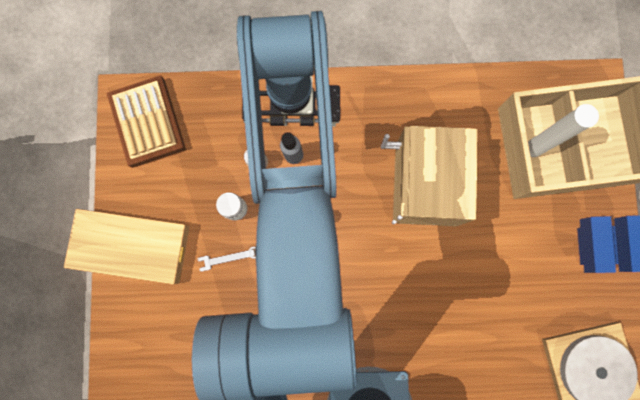

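View pics/scene14.png

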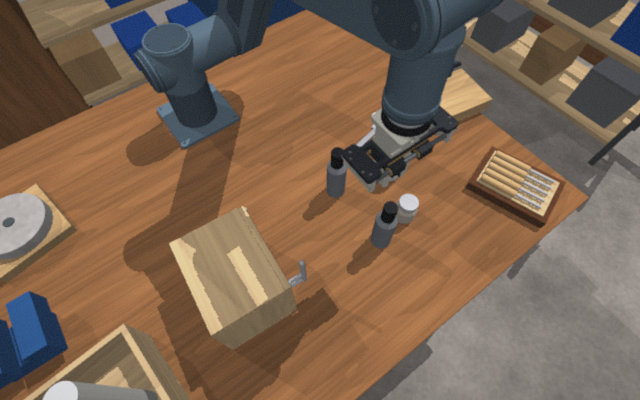

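The door is shut: the rod top matches its initial position within 0.6 mm. The other items look unmoved and the arm is clear, so I'm handing in.

```bash
python3 -c "
from cell import r
print(r.hand_in())"
```

```text
the job is handed in; nothing more can be done
None
```

I opened the door to about 1.33 rad, stood the smallest oil bottle in the door rack and pushed the door shut past the catch. I handed in at about 29 s; no verdict is reported.

**What the checks showed**
- **Bottle:** After release it stood upright, about 5 mm off the rack's middle. That offset assumes the door had not moved. I later found it had shifted about 0.04 rad (7–8 mm at the handle), so the figure is rough. The cap top was at z ≈ 0.172, which puts the bottle's centre about 67 mm above the rack floor.
- **Door:** The catch gave way after a push of about 23 N, and I then read 14 N on the tool at the buffer. The rod top is back within 0.6 mm of where it was when shut, in both the top and scene views. A door short of the catch would be about 6 mm out.
- **Arm and surroundings:** The arm is clear of everything and the force reading is near zero. The jar, tin and wrench were not touched; in the last pictures the parts I can see look unmoved, though the arm hides some of them.

**Imperfect or not checked**
- The bottle touched down a little earlier than I noticed. One press against the rack floor read 30 N before I let go, and the tool picked up 1–2.5° of tilt, which did no visible harm.
- I last saw the bottle with the door still 0.33 rad open. I could not see it after the door shut, so its final pose is inferred.

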